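# Point out the failed cell and log it

### The job

The blue battery cell has failed its test: point it out to the overhead camera by bringing the fingertips, pointing straight down, centrally over its top, one to two centimetres clear of it, and hold still there for two seconds without touching it. Then record the finding by pressing the green button on the grey logging box right down and letting it come up again, and back away. Do not point at any other part on the way (pass well above them), leave the red button alone, and grasp, lift or shift nothing.

Things in the scene. Friction and masses are not known exactly. Their poses are not given: they have to be found in the camera images.
- blue_cell: The failed part: a blue cylindrical battery cell standing loose on its end, 18 mm diameter, 66 mm high, 46 g; easily knocked over. Origin at the centre of its underside, z up.
- blue_cell_top (a point): Centre of the blue cell's top face, 66 mm above the bench; the point to point at.
- green_cell: A good cell, green, same size, standing on its end; not to be pointed at or touched. Origin at the centre of its underside. It, the blue cell and the heat sink stand in any order.
- green_cell_top (a point): Centre of the green cell's top face, 66 mm above the bench.
- heat_sink: Bystander: loose silver finned heat sink, 42 x 55 x 26 mm. Origin at the centre of its underside.
- heat_sink_top (a point): Centre of the heat sink's top, 26 mm above the bench.
- log_box: Grey logging box fixed to the bench, 80 mm (its x) x 136 mm (its y), top 34 mm above the bench, a green button at its +y side (left, seen from the robot) and a red one at its -y side, 70 mm apart. Origin at the centre of its underside; turned about z by up to 0.3 rad.
- record (a joint): Travel of the green record button: 0 = up, 0.006 m = fully pressed; pressed vertically down, spring return, about 5 N fully down, then a hard stop.
- record_top (a point): Centre of the top face of the green button cap (32 mm diameter), 56 mm above the bench when up; moves with the button. The black collar round it, 48 mm diameter, ends 10 mm below the cap top.
- cancel (a joint): Travel of the red cancel button, same kind: 0 = up, 0.006 m = pressed. Must not be pressed.
- cancel_top (a point): Centre of the top face of the red button cap (32 mm diameter), 56 mm above the bench when up.
- tweezers: Bystander: loose steel tweezers lying flat, 12 x 122 x 8 mm. Origin at the centre of its underside.
- connector_a: Bystander: small loose white connector housing, 11 x 26 x 10 mm. Origin at the centre of its underside.
- connector_b: Bystander: another loose white connector housing, 11 x 26 x 10 mm. Origin at the centre of its underside.
Not all that is in view belongs to the job. Of the things shaped like the blue_cell, the blue one is meant.

How it is judged:
By the outcome, as a careful person would: the job done as asked, in the order asked, and still so for the second after the job is handed in, with the robot touching nothing.
It also fails if it takes over 48 s, if anything falls off the work surface, if the arm or the gripper's body presses on something with over 40 N, if the wrist force passes 120 N, or if a joint passes its speed limit or range.

### The arm

A 7-joint arm with a two-finger parallel gripper is mounted at the origin on a cart in front of the work surface, level with it; the furniture and walls round the work are solid. World frame = base frame: x ahead of the robot, y to its left, z up, the work surface at z = 0. Lengths are in m, angles in rad, forces in N, time in s.
With the tool pointing down it reaches from about 0.425 to 0.925 m from the base axis. Payload 6.8 kg.
Tool frame: the origin (TCP) lies between the finger pads, 19 mm behind the fingertips; this is the grasp point; z points along the fingers, y is the line along which they close (so a half turn about z gives the same grasp; the last joint's range is limited). The gripper opens to 85 mm and grips with 20 to 120 N. Pads are 22 mm wide; open, the fingers measure 114 mm over their backs; the gripper's body (76 mm by 85 mm) begins 54 mm behind the grasp point. The pads swing forward as they close: fully open they stand 13 mm farther back than shut.
Start: joints at [-1.247, 0.477, 0.022, 1.555, -0.011, 1.109, -0.083], TCP at [0.282, 0.613, 0.25] pointing down, gripper open.
Joint ranges: [-2.96, 2.96], [-0.34, 2.1], [-1.41, 1.46], [0.24, 2.44], [-1.37, 4.51], [0.17, 1.92], [-2.96, 2.96]. Speed limits (rad/s): [2.39, 2.39, 3.14, 3.14, 3.14, 3.14, 3.14].

### API

Orientations are given as a unit quaternion [w, x, y, z].
In Python, from station import bot gives the robot as it stands.
- The arm moves only by the tool servo_tool, never from a script. Its argument "motion" is a list that holds one entry, the list of rows, each a list of 5 numbers: the opening, from 0 (shut) to 1 (fully open), then the shift along the world's x, y, z each as a share of 0.04 m, from -1 to 1, then the turn about the world's z as a share of 0.12 rad, from -1 to 1. A call has 1 to 20 rows; each row shifts and turns the commanded pose from where the row before left it; what a row does not reach is not made up. A row lasts 1/10 s, in which the tool goes at most 50 mm and 8.59 degrees, less where a joint would pass 70% of its speed; a pose out of reach is approached as far as the arm can. A call with a number of a shift or a turn outside -1 to 1 is refused whole. A call with a gripper value outside its range is refused whole. The fingers move at their own pace and stop on an object; "newtons" is the grip in N (left out, the last holds). Time passes only in rows, so rows that do not move let the fingers close. It gives the time, the measured TCP pose, the force, the opening and the grip force at its end, in the units of the state.
- bot.get_obs(): the state, without advancing time (a new reading comes with each control period).
- bot.read_camera(name): name is "scene" or "top" or "wrist"; returns (picture, depth): 400x640x3 uint8, red, green, blue; 400x640 float32, m along the optical axis (not along the pixel's ray), 0 where there is no reading.
- bot.get_calibration(name): a dict with "fovy" (degrees; the focal length in pixels is half the picture's height over the tangent of half this angle, whatever the lens; pixels are square), "cx", "cy" (the principal point, pixels), "view" (4x4, takes a point from world to camera coordinates). Camera axes: x right, y down, z forward; pixel columns grow to the right and rows downward; lengths in m; the calibration is good to about 2 mm. The wrist camera is an equidistant fisheye: a pixel r from the principal point sees the ray r / f radians off the axis. A picture is of the moment at which its call begins: read the wrist's pose just before it. get_calibration takes no time and is no camera call; for the wrist camera it gives the pose at the moment of the call.
- bot.hand_in(): hands the job in; it is judged then, once.
The state is a dict: "t": time; "q": joint angles; "joint_vel": joint speeds; "joint_torque": joint torques, N m; "eef_pos": TCP position; "tool_rot": TCP orientation; "contact_force": force on the tool from outside, world axes, zero at the start; "torque": the same for the moment, N m; "gripper_width": opening from 0.0 (shut) to 1.0 (fully open); "grasp_force": force on a finger pad.
Only numpy, scipy, OpenCV 4.12 (cv2) and the standard library are available. Lean on these libraries where they do the work, as an engineer would, in place of code of your own. Each camera call takes 0.05 s, during which the arm holds its last target. There are 200 camera calls.

## Working session

There is one attempt and no reset: what is moved stays moved. The work goes in short steps, Python scripts to look and compute and a tool call to move; the robot and the scene stay as the last step left them, time stands still between calls to the robot, and variables do not carry over. Pictures are saved under pics/ and viewed, at most 10 in all, crops included, and the job is handed in when it is done.

Besides the shell and the picture viewer there is one more tool, called after ">>>" by a JSON object that holds its "fn" and its "kwargs". servo_tool: Moves the arm, as the interface text tells. Shift numbers are shares of 0.04 m and turn numbers shares of 0.12 rad, none past 1 either way. Its arguments: {"type":"object","properties":{"motion":{"type":"array"},"newtons":{"type":"number"}},"required":["motion"]}

```bash
mkdir -p pics
cat > h.py <<'E'
import numpy as np, cv2
from station import bot
def grab(name):
    c=bot.get_calibration(name); im,d=bot.read_camera(name); return im,d,c
def world(c,d,shape=(400,640)):
    f=shape[0]/2/np.tan(np.radians(c["fovy"])/2)
    v,u=np.mgrid[:shape[0],:shape[1]]
    P=np.stack([(u-c["cx"])/f*d,(v-c["cy"])/f*d,d],-1)
    V=np.array(c["view"]); return (P-V[:3,3])@V[:3,:3]
E
python3 - <<'E'
from h import *
for n in("top","scene"):
    im,d,c=grab(n); np.savez(f"{n}.npz",im=im,d=d,W=world(c,d)); cv2.imwrite(f"pics/{n}.png",im[...,::-1])
    print(n,c["fovy"],np.array(c["view"]).round(3).tolist())
o=bot.get_obs(); print(o)
E
```

```text
top 46.040006990712676 [[-0.009, -1.0, -0.013, -0.058], [-0.986, 0.011, -0.166, 0.566], [0.166, 0.012, -0.986, 1.009], [0.0, 0.0, 0.0, 1.0]]
scene 47.90642138238625 [[-0.805, -0.593, -0.003, 0.385], [-0.347, 0.477, -0.808, 0.292], [0.48, -0.649, -0.59, 0.722], [0.0, 0.0, 0.0, 1.0]]
{'t': 0.1, 'q': array([-1.24709785,  0.47772269,  0.02233265,  1.55629714, -0.01145025,
        1.10932624, -0.08309018]), 'joint_vel': array([-0.00061191, -0.00168564, -0.00019013, -0.000976  ,  0.00279744,
        0.00092777,  0.00050506]), 'joint_torque': array([ 5.36280539e-03, -5.97759068e+01,  1.61431320e+00, -2.81957424e+01,
        1.28400995e-02,  5.02500465e-03, -1.33641373e-05]), 'eef_pos': array([0.28230167, 0.61259992, 0.24914263]), 'tool_rot': array([-9.63133191e-05,  2.14195773e-01,  9.76790413e-01, -8.06994377e-04]), 'contact_force': array([-0.2346585 ,  0.70444595, -0.30072226]), 'torque': array([-0.02852783, -0.00993684,  0.00114613]), 'grasp_force': 0.0, 'gripper_width': 0.997951658861664}
```

View pics/top.png

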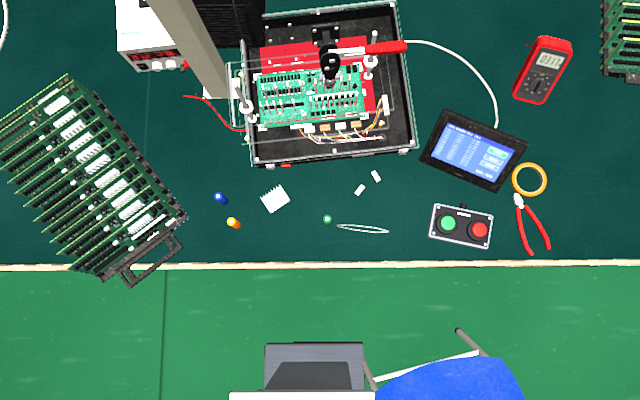

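View pics/scene.png

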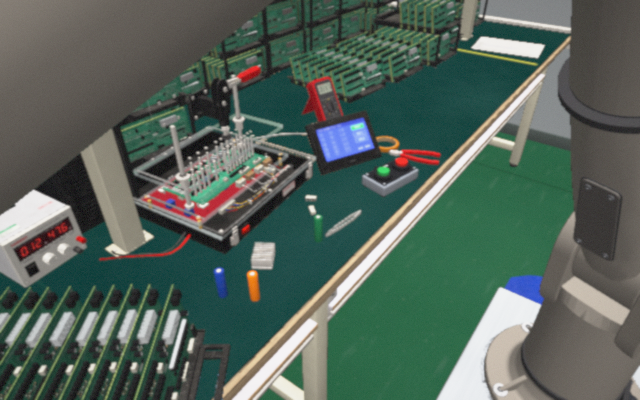

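Candidates for the blue cell are cell-shaped objects in the top view: blue (221,197), orange decoy (233,222) and green (327,219). The blue one at (221,197) fits the description. The logging box is at about (461,226), with its green button at (448,223) and red at (480,229). Next I measure these and check the crop.

Run:
```python
from h import *
z=np.load("top.npz"); im,d,W=z["im"],z["d"],z["W"]
hsv=cv2.cvtColor(im,cv2.COLOR_RGB2HSV)
def blob(n,x0,y0,x1,y1,h0,h1,smin,zlo,zhi):
    m=np.zeros(d.shape,bool); m[y0:y1,x0:x1]=1
    m&=(hsv[...,0]>=h0)&(hsv[...,0]<=h1)&(hsv[...,1]>smin)&(d>0)
    P=W[m]; t=P[(P[:,2]>zlo)&(P[:,2]<zhi)]
    print(n,m.sum(),"zmax",P[:,2].max().round(3),"top n",len(t),t.mean(0).round(4) if len(t) else '', ((t.min(0)+t.max(0))/2).round(4) if len(t) else '')
blob("blue",205,180,240,212,100,130,120,.056,.075)
blob("orange",220,205,250,235,5,30,120,.056,.075)
blob("green",315,205,340,232,40,90,60,.056,.075)
blob("gbtn",435,210,463,238,50,90,120,.05,.063)
blob("rbtn",466,215,495,243,0,8,120,.05,.063)
for n,(x0,y0,x1,y1) in dict(sink=(255,180,295,216),rack=(0,70,190,290),fixture=(225,0,415,168),post=(140,0,240,100)).items():
    P=W[y0:y1,x0:x1][d[y0:y1,x0:x1]>0]; Q=P[P[:,2]>.015]; print(n,Q.min(0).round(3),Q.max(0).round(3))
c=im[175:250,190:510]; cv2.imwrite("pics/crop.png",cv2.resize(c[...,::-1],None,fx=2.5,fy=2.5,interpolation=cv2.INTER_CUBIC))
# height map coarse along x,y for the sweep
ok=d>0
for x in np.arange(.2,.8,.1):
    print(round(x,1),[ (round(float(y),1),round(float(W[...,2][ok&(abs(W[...,0]-x)<.05)&(abs(W[...,1]-y)<.05)].max(initial=0)),2)) for y in np.arange(.6,-.5,-.1)])
```

```text
blue 112 zmax 0.069 top n 44 [0.5744 0.1799 0.0637] [0.5748 0.1801 0.0629]
orange 101 zmax 0.068 top n 41 [0.518  0.1492 0.0639] [0.5187 0.1499 0.0622]
green 644 zmax 0.068 top n 41 [ 0.5216 -0.06    0.0642] [ 0.5225 -0.0604  0.0645]
gbtn 156 zmax 0.063 top n 136 [ 0.5122 -0.3263  0.0562] [ 0.5112 -0.3252  0.0567]
rbtn 185 zmax 0.061 top n 165 [ 0.4965 -0.3932  0.0558] [ 0.4972 -0.3946  0.0556]
sink [0.546 0.028 0.016] [0.608 0.093 0.031]
rack [0.377 0.267 0.015] [0.899 0.668 0.134]
fixture [ 0.644 -0.275  0.015] [1.077 0.185 0.313]
post [0.736 0.098 0.015] [1.016 0.39  0.413]
0.2 [(0.6, 0.0), (0.5, 0.0), (0.4, 0.0), (0.3, 0.0), (0.2, 0.0), (0.1, 0.0), (0.0, 0.0), (-0.1, 0.0), (-0.2, 0.0), (-0.3, 0.0), (-0.4, 0.0)]
0.3 [(0.6, 0.0), (0.5, 0.0), (0.4, 0.0), (0.3, 0.0), (0.2, 0.0), (0.1, 0.0), (0.0, 0.0), (-0.1, 0.0), (-0.2, 0.0), (-0.3, 0.0), (-0.4, 0.0)]
0.4 [(0.6, 0.01), (0.5, 0.13), (0.4, 0.13), (0.3, 0.03), (0.2, 0.01), (0.1, 0.01), (0.0, 0.01), (-0.1, 0.01), (-0.2, 0.01), (-0.3, 0.01), (-0.4, 0.01)]
0.5 [(0.6, 0.13), (0.5, 0.13), (0.4, 0.13), (0.3, 0.13), (0.2, 0.07), (0.1, 0.07), (0.0, 0.01), (-0.1, 0.07), (-0.2, 0.01), (-0.3, 0.06), (-0.4, 0.06)]
0.6 [(0.6, 0.13), (0.5, 0.13), (0.4, 0.13), (0.3, 0.13), (0.2, 0.07), (0.1, 0.07), (0.0, 0.06), (-0.1, 0.01), (-0.2, 0.01), (-0.3, 0.05), (-0.4, 0.09)]
0.7 [(0.6, 0.13), (0.5, 0.13), (0.4, 0.13), (0.3, 0.01), (0.2, 0.01), (0.1, 0.28), (0.0, 0.18), (-0.1, 0.18), (-0.2, 0.17), (-0.3, 0.12), (-0.4, 0.12)]
0.8 [(0.6, 0.13), (0.5, 0.13), (0.4, 0.13), (0.3, 0.03), (0.2, 0.41), (0.1, 0.19), (0.0, 0.22), (-0.1, 0.31), (-0.2, 0.3), (-0.3, 0.12), (-0.4, 0.01)]
```

View pics/crop.png

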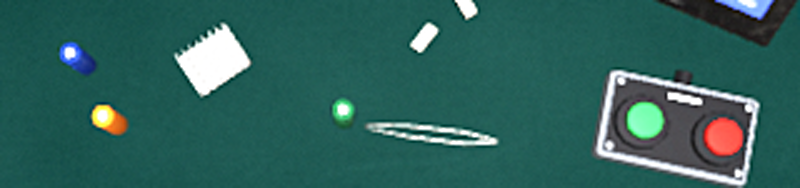

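The crop shows the blue cell at (70,52), clearly distinct from the orange one at (103,117) and the green one at (343,110). I'll close the gripper and go high over it.

>>> {"fn": "servo_tool", "kwargs": {"motion": [[[0,0.25,-0.4,0.5,0],[0,0.5,-0.77,0.3,0],[0,0.55,-0.8,0,0],[0,0.55,-0.8,0,0],[0,0.55,-0.8,0,0],[0,0.55,-0.8,0,0],[0,0.55,-0.8,0,0],[0,0.55,-0.8,0,0],[0,0.55,-0.8,0,0],[0,0.55,-0.8,0,0],[0,0.55,-0.8,0,0],[0,0.55,-0.8,0,0],[0,0.55,-0.8,0,0],[0,0.35,-0.5,0,0],[0,0.15,-0.2,0,0],[0,0,0,0,0],[0,0,0,0,0]]]}}

```text
t: 1.8
eef_pos: [0.5736, 0.188, 0.2817]
tool_rot: [-0.001, 0.213, 0.977, 0.0]
contact_force: [-0.5, -0.1, -0.2]
gripper_width: -0.0
grasp_force: 0.0
```

```bash
cat >> h.py <<'E'
def fish(c,d):
    f=200/np.tan(np.radians(c["fovy"])/2); v,u=np.mgrid[:400,:640]
    x,y=u-c["cx"],v-c["cy"]; r=np.hypot(x,y)+1e-9; s=np.tan(np.minimum(r/f,1.5))/r*d
    V=np.array(c["view"]); return (np.stack([x*s,y*s,d],-1)-V[:3,3])@V[:3,:3]
def tops(W,d,im,c0,tag,r=.03):
    m=(d>0)&(np.hypot(W[...,0]-c0[0],W[...,1]-c0[1])<r)&(W[...,2]>.05)&(W[...,2]<.075)
    P=W[m]
    if len(P)<5: print(tag,len(P)); return
    t=P[P[:,2]>np.percentile(P[:,2],80)-.004]
    (cx,cy),rad=cv2.minEnclosingCircle(t[:,:2].astype(np.float32))
    print(tag,len(P),len(t),"mean",t.mean(0).round(4),"circ",round(cx,4),round(cy,4),round(rad,4))
E
python3 - <<'E'
from h import *
L=dict(blue=(.574,.18),orange=(.518,.149),green=(.522,-.06),gb=(.512,-.326))
print(bot.get_obs()["eef_pos"])
im,d,c=grab("wrist"); W=fish(c,d); cv2.imwrite("pics/w1.png",im[...,::-1])
Z=np.load("top.npz"); S=np.load("scene.npz")
for k,p in L.items():
    tops(W,d,im,p,k+" wrist"); tops(Z["W"],Z["d"],im,p,k+" top"); tops(S["W"],S["d"],im,p,k+" scene")
e=bot.get_obs()["eef_pos"]
m=(d>0)&(abs(W[...,0]-e[0])<.03)&(abs(W[...,1]-e[1])<.03)&(W[...,2]>.2)&(W[...,2]<.31); P=W[m]
if len(P): print("finger low",P[:,2].min(),P[P[:,2]<P[:,2].min()+.005].mean(0), m.sum())
E
```

```text
[0.57359578 0.18796205 0.28167818]
blue wrist 244 213 mean [0.5772 0.1817 0.0658] circ 0.5774 0.182 0.0099
blue top 68 52 mean [0.575  0.1808 0.0651] circ 0.5759 0.1805 0.0092
blue scene 113 63 mean [0.5764 0.1833 0.0659] circ 0.5777 0.1818 0.0102
orange wrist 234 211 mean [0.521  0.1514 0.0656] circ 0.521 0.151 0.0099
orange top 64 48 mean [0.5189 0.1503 0.0653] circ 0.5193 0.1496 0.0091
orange scene 114 67 mean [0.5194 0.1533 0.0661] circ 0.5205 0.1524 0.0105
green wrist 192 129 mean [ 0.5245 -0.0582  0.0652] circ 0.5246 -0.0589 0.0096
green top 61 49 mean [ 0.5227 -0.06    0.0649] circ 0.5225 -0.0604 0.0092
green scene 84 46 mean [ 0.5232 -0.0574  0.0655] circ 0.5246 -0.059 0.0103
gb wrist 153 128 mean [ 0.5137 -0.3222  0.0562] circ 0.5134 -0.3239 0.0162
gb top 174 150 mean [ 0.5113 -0.3252  0.0565] circ 0.5121 -0.3252 0.016
gb scene 85 70 mean [ 0.5128 -0.3216  0.057 ] circ 0.5134 -0.3224 0.0153
finger low 0.26722503772354755 [0.56475172 0.19193715 0.27055448] 3011
```

View pics/w1.png

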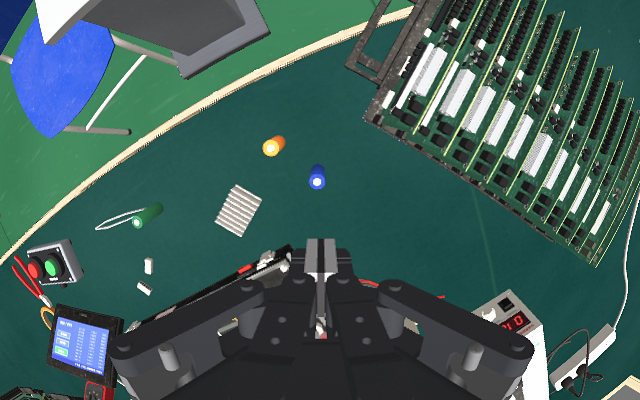

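Blue cell at (317,180) in the wrist view, orange at (273,147), heat sink at (238,210). All three cameras agree on blue within 2 mm: (0.577, 0.1815). I'll check the hand's clearance to the fixture and the post, and over the box, before going down.

Run:
```python
from h import *
for n in("top","scene"):
    Z=np.load(n+".npz"); W,d=Z["W"],Z["d"]
    for p in((.577,.1815),(.513,-.324)):
        for h in(.09,.15,.22):
            m=(d>0)&(W[...,2]>h)&(W[...,0]>.35)&(W[...,2]<.6); P=W[m]; r=np.hypot(P[:,0]-p[0],P[:,1]-p[1]); i=np.argsort(r)[20]; print(n,p,h,r[i].round(3),P[i].round(3))
```

```text
top (0.577, 0.1815) 0.09 0.109 [0.557 0.289 0.122]
top (0.577, 0.1815) 0.15 0.142 [0.702 0.114 0.163]
top (0.577, 0.1815) 0.22 0.179 [0.738 0.103 0.234]
top (0.513, -0.324) 0.09 0.181 [ 0.674 -0.408  0.091]
top (0.513, -0.324) 0.15 0.261 [ 0.734 -0.186  0.163]
top (0.513, -0.324) 0.22 0.312 [ 0.797 -0.196  0.285]
scene (0.577, 0.1815) 0.09 0.111 [0.553 0.29  0.124]
scene (0.577, 0.1815) 0.15 0.137 [0.703 0.127 0.164]
scene (0.577, 0.1815) 0.22 0.179 [0.739 0.106 0.221]
scene (0.513, -0.324) 0.09 0.182 [ 0.68  -0.396  0.095]
scene (0.513, -0.324) 0.15 0.263 [ 0.737 -0.186  0.158]
scene (0.513, -0.324) 0.22 0.316 [ 0.802 -0.196  0.282]
```

>>> {"fn": "servo_tool", "kwargs": {"motion": [[[0,0.05,-0.08,-0.4,0],[0,0.04,-0.08,-0.6,0],[0,0,0,-0.6,0],[0,0,0,-0.4,0],[0,0,0,0,0],[0,0,0,0,0]]]}}

```text
t: 2.45
eef_pos: [0.5777, 0.1813, 0.2023]
tool_rot: [-0.0, 0.213, 0.977, 0.0]
contact_force: [0.5, 0.3, -0.9]
gripper_width: -0.001
grasp_force: 0.0
```

>>> {"fn": "servo_tool", "kwargs": {"motion": [[[0,0,0,-0.4,0],[0,0,0,-0.5,0],[0,0,0,-0.4,0],[0,0,0,-0.3,0],[0,0,0,0,0],[0,0,0,0,0]]]}}

```text
t: 3.05
eef_pos: [0.5786, 0.1803, 0.1389]
tool_rot: [0.0, 0.214, 0.977, 0.0]
contact_force: [-0.0, -0.0, 0.3]
gripper_width: 0.001
grasp_force: 0.0
```

Run:
```python
from h import *
print(bot.get_obs()["eef_pos"])
im,d,c=grab("wrist"); W=fish(c,d); cv2.imwrite("pics/w2.png",im[...,::-1])
tops(W,d,im,(.577,.1815),"blue")
e=bot.get_obs()["eef_pos"]
m=(d>0)&(abs(W[...,0]-e[0])<.03)&(abs(W[...,1]-e[1])<.03)&(W[...,2]>.09)&(W[...,2]<.16); P=W[m]
print("finger low",P[:,2].min(),P[P[:,2]<P[:,2].min()+.005].mean(0))
```

```text
[0.57856387 0.18029961 0.13887107]
blue 681 564 mean [0.577  0.1817 0.0656] circ 0.5775 0.1817 0.0097
finger low 0.12371224079039998 [0.56929863 0.18446074 0.12704212]
```

View pics/w2.png

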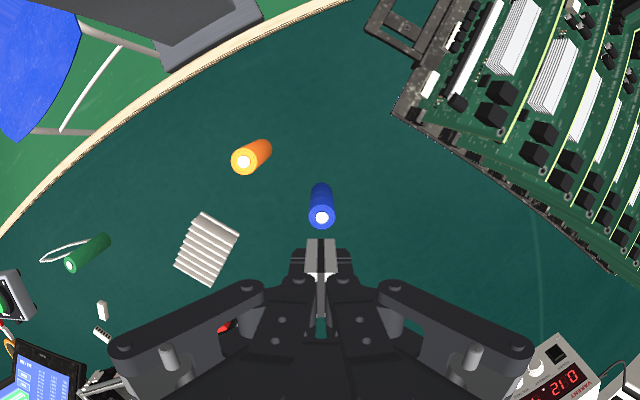

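The wrist view shows the blue cell's top at (321,217), just ahead of the fingertips at (321,245). It measures (0.577, 0.1817). Now descend to 15 mm above it and hold.

>>> {"fn": "servo_tool", "kwargs": {"motion": [[[0,-0.03,0.03,-0.3,0],[0,0,0,-0.3,0],[0,0,0,-0.25,0],[0,0,0,-0.12,0],[0,0,0,0,0],[0,0,0,0,0]]]}}

```text
t: 3.7
eef_pos: [0.577, 0.181, 0.0991]
tool_rot: [-0.0, 0.214, 0.977, -0.0]
contact_force: [-0.6, 0.8, 0.3]
gripper_width: 0.0
grasp_force: 0.0
```

Run:
```python
from h import *
im,d,c=grab("wrist"); W=fish(c,d)
tops(W,d,im,(.577,.1815),"blue")
o=bot.get_obs();e=o["eef_pos"];print(e)
m=(d>0)&(abs(W[...,0]-e[0])<.03)&(abs(W[...,1]-e[1])<.03)&(W[...,2]>.074)&(W[...,2]<.11); P=W[m]
print("finger low",P[:,2].min())
im,d,c=grab("scene"); cv2.imwrite("pics/s2.png",cv2.resize(im[180:330,140:340,::-1],None,fx=3,fy=3))
```

```text
blue 567 352 mean [0.573  0.1842 0.0651] circ 0.577 0.1816 0.0093
[0.57719987 0.18108743 0.09944626]
finger low 0.08481667706284864
```

View pics/s2.png

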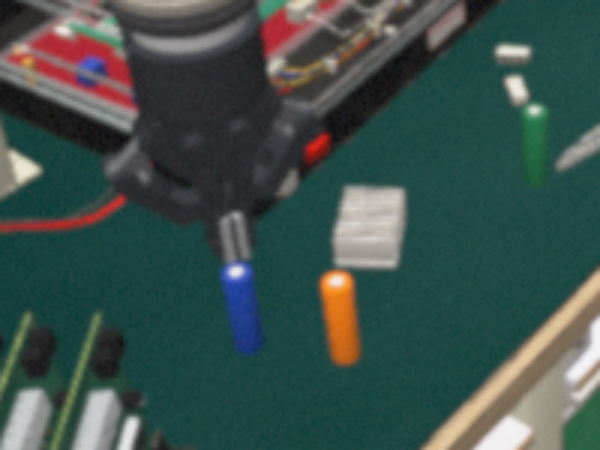

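The fingertips are directly above the standing blue cell (crop pixel (236,268)) with a small gap. Hold.

>>> {"fn": "servo_tool", "kwargs": {"motion": [[[0,0,0,0,0],[0,0,0,0,0],[0,0,0,0,0],[0,0,0,0,0],[0,0,0,0,0],[0,0,0,0,0],[0,0,0,0,0],[0,0,0,0,0],[0,0,0,0,0],[0,0,0,0,0],[0,0,0,0,0],[0,0,0,0,0],[0,0,0,0,0],[0,0,0,0,0],[0,0,0,0,0],[0,0,0,0,0],[0,0,0,0,0],[0,0,0,0,0],[0,0,0,0,0],[0,0,0,0,0]]]}}

```text
t: 5.8
eef_pos: [0.5769, 0.1811, 0.0992]
tool_rot: [0.0, 0.214, 0.977, 0.0]
contact_force: [1.1, -0.1, 0.4]
gripper_width: 0.004
grasp_force: 0.0
```

>>> {"fn": "servo_tool", "kwargs": {"motion": [[[0,0,0,0,0],[0,0,0,0,0],[0,0,0,0,0],[0,0,0,0,0],[0,0,0,0,0],[0,0,0,0,0],[0,0,0,0.4,0],[0,0,0,0.7,0],[0,0,0,0.9,0],[0,0,0,0.9,0],[0,0,0,0.9,0],[0,0,0,0.7,0],[0,0,0,0.3,0],[0,0,0,0,0]]]}}

```text
t: 7.2
eef_pos: [0.5776, 0.1813, 0.2926]
tool_rot: [0.001, 0.214, 0.977, 0.001]
contact_force: [0.1, 0.3, 0.7]
gripper_width: -0.002
grasp_force: 0.0
```

>>> {"fn": "servo_tool", "kwargs": {"motion": [[[0,-0.05,-0.4,0,0],[0,-0.11,-0.85,0,0],[0,-0.11,-0.85,0,0],[0,-0.11,-0.85,0,0],[0,-0.11,-0.85,0,0],[0,-0.11,-0.85,0,0],[0,-0.11,-0.85,0,0],[0,-0.11,-0.85,0,0],[0,-0.11,-0.85,0,0],[0,-0.11,-0.85,0,0],[0,-0.11,-0.85,0,0],[0,-0.11,-0.85,0,0],[0,-0.11,-0.85,0,0],[0,-0.11,-0.85,0,0],[0,-0.11,-0.85,0,0],[0,-0.02,-0.3,0,0],[0,0,0,-0.4,0],[0,0,0,-0.8,0],[0,0,0,-0.8,0],[0,0,0,-0.4,0]]]}}

```text
t: 9.2
eef_pos: [0.5098, -0.3214, 0.1908]
tool_rot: [-0.003, 0.214, 0.977, 0.001]
contact_force: [-0.0, -0.3, 0.2]
gripper_width: -0.0
grasp_force: 0.0
```

>>> {"fn": "servo_tool", "kwargs": {"motion": [[[0,0,0,0,0],[0,0,0,0,0],[0,0,0,0,0]]]}}

```text
t: 9.5
eef_pos: [0.5128, -0.3233, 0.1961]
tool_rot: [0.001, 0.214, 0.977, -0.0]
contact_force: [-0.3, 0.3, 0.7]
gripper_width: -0.001
grasp_force: 0.0
```

Run:
```python
from h import *
o=bot.get_obs();print(o["eef_pos"],o["contact_force"])
im,d,c=grab("wrist"); W=fish(c,d); cv2.imwrite("pics/w3.png",im[...,::-1])
hsv=cv2.cvtColor(im,cv2.COLOR_RGB2HSV)
for k,p,h0,h1 in(("green",(.513,-.324),50,90),("red",(.497,-.393),0,8)):
    m=(d>0)&(np.hypot(W[...,0]-p[0],W[...,1]-p[1])<.035)&(W[...,2]>.051)&(hsv[...,0]>=h0)&(hsv[...,0]<=h1)&(hsv[...,1]>100)&(W[...,2]<.065)
    P=W[m]; print(k,len(P),P.mean(0),cv2.minEnclosingCircle(P[:,:2].astype(np.float32)))
```

```text
[ 0.51275312 -0.32332431  0.19608289] [-0.34483142  0.31674793  0.6558695 ]
green 773 [ 0.51478679 -0.32610532  0.0567545 ] ((0.5141261219978333, -0.32548296451568604), 0.016162263229489326)
red 866 [ 0.49776839 -0.39234539  0.05669639] ((0.49863141775131226, -0.39342233538627625), 0.016155341640114784)
```

View pics/w3.png

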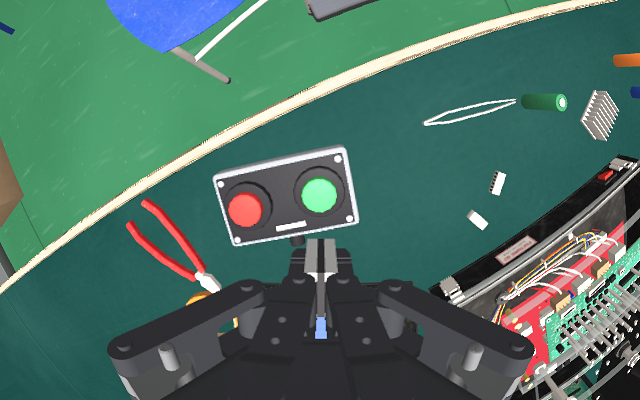

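Wrist view: green button at (319,195) and red at (245,210). The green cap is at (0.514, -0.3255). Go down to just above it.

>>> {"fn": "servo_tool", "kwargs": {"motion": [[[0,0.03,-0.05,-0.4,0],[0,0,0,-0.7,0],[0,0,0,-0.7,0],[0,0,0,-0.6,0],[0,0,0,-0.3,0],[0,0,0,-0.15,0],[0,0,0,0,0],[0,0,0,0,0]]]}}

```text
t: 10.35
eef_pos: [0.5143, -0.3255, 0.0822]
tool_rot: [0.001, 0.214, 0.977, -0.0]
contact_force: [0.4, -0.4, 0.3]
gripper_width: -0.001
grasp_force: 0.0
```

>>> {"fn": "servo_tool", "kwargs": {"motion": [[[0,0,0,-0.08,0],[0,0,0,-0.08,0],[0,0,0,0,0],[0,0,0,0,0]]]}}

```text
t: 10.75
eef_pos: [0.5141, -0.3251, 0.0752]
tool_rot: [0.0, 0.214, 0.977, -0.0]
contact_force: [-0.2, -0.9, 2.1]
gripper_width: -0.002
grasp_force: 0.7
```

>>> {"fn": "servo_tool", "kwargs": {"motion": [[[0,0,0,-0.06,0],[0,0,0,-0.06,0],[0,0,0,-0.04,0],[0,0,0,0,0],[0,0,0,0,0]]]}}

```text
t: 11.25
eef_pos: [0.5141, -0.3251, 0.0693]
tool_rot: [0.0, 0.214, 0.977, 0.0]
contact_force: [-1.4, 1.6, 9.6]
gripper_width: 0.002
grasp_force: 5.1
```

>>> {"fn": "servo_tool", "kwargs": {"motion": [[[0,0,0,-0.04,0],[0,0,0,0,0],[0,0,0,0,0]]]}}

```text
t: 11.55
eef_pos: [0.5141, -0.3252, 0.069]
tool_rot: [0.001, 0.214, 0.977, 0.0]
contact_force: [-4.5, 4.3, 22.6]
gripper_width: 0.001
grasp_force: 11.3
```

The stop is firmly reached: 22.6 N, with no further travel. Release and back away.

>>> {"fn": "servo_tool", "kwargs": {"motion": [[[0,0,0,0.1,0],[0,0,0,0.2,0],[0,0,0,0.4,0],[0,0,0,0.7,0],[0,0,0,0.9,0],[0,0,0,0.9,0],[0,0,0,0.7,0],[0,0,0,0.4,0],[0,0,0,0.2,0],[0,0,0,0,0],[0,0,0,0,0],[0,0,0,0,0]]]}}

```text
t: 12.75
eef_pos: [0.513, -0.3245, 0.2455]
tool_rot: [-0.001, 0.214, 0.977, 0.0]
contact_force: [-0.3, 0.1, 0.1]
gripper_width: 0.002
grasp_force: 0.0
```

Run:
```python
from h import *
o=bot.get_obs();print(o["t"],o["eef_pos"],o["contact_force"])
im,d,c=grab("wrist"); W=fish(c,d)
for k,p in dict(green=(.514,-.3255),red=(.498,-.393),blue=(.577,.1815),gcell=(.5245,-.059)).items(): tops(W,d,im,p,k)
im,d,c=grab("top");W=world(c,d)
for k,p in dict(blue=(.577,.1815),orange=(.52,.15),gcell=(.5245,-.059)).items(): tops(W,d,im,p,k+" top")
cv2.imwrite("pics/t2.png",im[...,::-1])
```

```text
12.75 [ 0.51303058 -0.32447831  0.24549403] [-0.25260124  0.12093732  0.07129714]
green 718 696 mean [ 0.5137 -0.3255  0.0569] circ 0.5145 -0.3257 0.0163
red 658 632 mean [ 0.4979 -0.3929  0.0569] circ 0.498 -0.3931 0.0159
blue 108 49 mean [0.5763 0.1763 0.0647] circ 0.5776 0.1785 0.0089
gcell 260 167 mean [ 0.5242 -0.0614  0.0655] circ 0.5243 -0.0601 0.0102
blue top 66 51 mean [0.5755 0.1807 0.0653] circ 0.5753 0.1808 0.0095
orange top 64 48 mean [0.519  0.1501 0.0653] circ 0.5196 0.1501 0.009
gcell top 58 49 mean [ 0.5222 -0.0603  0.0652] circ 0.5225 -0.0604 0.009
```

View pics/t2.png

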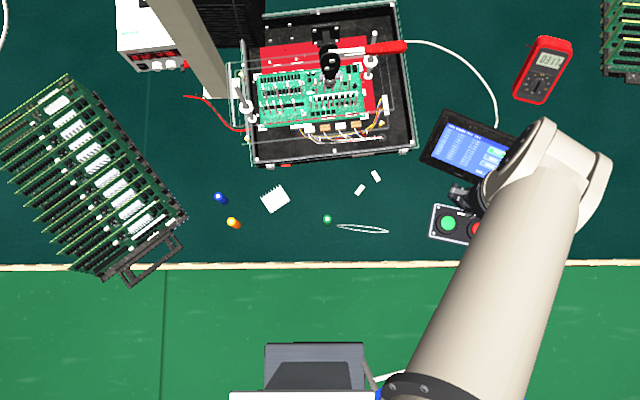

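The top view shows everything where it was: blue cell (221,197), orange (233,222), green (327,219). The green button at (448,223) is up again and the arm is clear of it.

```bash
python3 -c "
from station import bot
print(bot.hand_in())"
```

```text
the job is handed in; nothing more can be done
None
```

I held the fingertips about 15 mm over the blue cell for more than two seconds without touching it, pressed the green button to its stop and let it come back up, then backed away and handed in at about 13 s with nothing else disturbed.

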